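# Seal a test foot in its conditioning vessel and purge it

## Task

Stand the round rubber test foot upright inside the open steel vessel. Swing the vessel's captive cap, still unscrewed, fully home over the mouth, and only then screw it down clockwise until it is fully tight; last of all press the purge treadle down to its stop, hold it there for a good second and let it come up again. Leave everything else on the bench where it is, the closed vessel included.

Things in the scene. Friction and masses are not known exactly. Their poses are not given: they have to be found in the camera images.
- round_foot: Slip-test foot to be loaded, loose, standing upright on the bench: round black rubber sole of diameter 60, 16 thick, with a steel stem: collar of diameter 36 up to z = 22, then a plain stem of diameter 22 up to z = 66 (total height 66). Origin: centre of the underside, z up along the stem. About 250 g. Grip the stem from above.
- vessel: The open steel vessel, to be loaded, fixed. Origin: on the bench on its axis, z up. Round wall, outer diameter 112, inner 100, inner floor at z = 8, rim at z = 78. Foot plate 6 thick. Pivot post at x = -88, y = +66 (110 from the axis), diameter 20, hinge barrel diameter 28 up to z = 104. A level swing arm on the post carries the cap, which starts swung aside and unscrewed.
- vessel_mouth (a point): Centre of the open vessel's mouth, at rim height (78 above the bench), axes as the vessel's.
- vessel_pivot (a point): Point on the axis of the open vessel's swing-arm hinge, 92 above the bench; turns with the arm.
- vessel_arm (a joint): Swing arm of the open vessel, rad: 0 = home at its stop, cap's axis on the vessel's axis; grows counter-clockwise seen from above as the cap swings away, up to 1.6. The cap's axis is 110 from the hinge. Stays where it is left; about 1.5 N at the cap moves it.
- vessel_cap (a joint): Screw cap of the open vessel, rad, relative to its arm: 0 = fully tight (at its stop), grows counter-clockwise seen from above as it is unscrewed, up to 2.6 (at its stop). Tighten clockwise; needs about 0.1 N m, and more than one grasp. Captive: it never leaves its collar.
- vessel_grip (a point): Grip point of the open vessel's cap, on the cap's axis, in the upright black bar on it: x along the bar (74 long), y across (18 wide), z up; bar top 15 above. Below it the steel disc, diameter 117, 14 thick: top face 26, underside 40 below this point, in a collar of diameter 130. 119 above the bench when tight; rises 4 mm per rad of unscrewing.
- treadle_base: Purge treadle unit fixed to the bench: steel base 140 (x) x 80 (y), 10 thick. Origin: centre of the underside. The pedal's hinge runs along y at x = +55, z = 22; the pedal rises from it towards -x.
- treadle (a joint): Pedal of the treadle, rad: 0 = up (sprung), 0.24 = down at its stop. At rest the pedal slopes up at 0.28 rad towards -x, at the stop at 0.04 rad.
- treadle_pad (a point): Where to press: top face of the aluminium pedal plate (115 long, 60 wide, 7 thick, thin rubber ribs for looks), 85 from the hinge, 49 above the bench at rest, about 29 at the stop. Needs about 11 N straight down there at the stop.
- neighbour: Bystander: the other vessel, same make and size as the open one, but its cap is home and tight: leave it alone. Its grip bar's top is 134 above the bench. Origin: on the bench, on its axis, z up; pivot post at x = -88, y = +66.
- neighbour_arm (a joint): Swing arm of the closed vessel, rad: 0 = home, as it is to stay.
- neighbour_cap (a joint): Cap of the closed vessel, rad: 0 = tight, as it is to stay.
- square_foot: Bystander: test foot with a square black sole 56 x 56, 16 thick, the same stem as the round one, 66 high, loose. Origin: centre of the underside.
- weight: Bystander: brass knobbed weight, diameter 52, 68 high, loose. Origin: centre of the underside.
- iron_weight: Bystander: rusty grey cast-iron block weight 120 x 84 x 55 high with a slot, loose, 2 kg. Origin: centre of the underside.
- wash_bottle: Bystander: upright white bottle, diameter 56, 170 high, loose. Origin: centre of the underside.
- spanner: Bystander: steel spanner lying flat, 150 long, loose. Origin: centre of its underside.
- sample_clip: Bystander: brown bent strip clip, 70 x 30, 49 high, loose. Origin: centre of its underside.
Things that resemble listed ones, but are neither listed nor needed, are in the scene too. What is shaped like the vessel but green is not meant.

How it is judged:
On the way, in this order (a step that is already met when the one before it is completed fails the run):
1. the round foot stands upright inside the open vessel, let go of (horizontal distance between round_foot and vessel_mouth below 0.03 m and z of round_foot in the frame of vessel below 0.022 m and angle between round_foot's own z axis and vertical below 0.2 rad and contact force between the fingers and round_foot below 0.1 N), for 0.2 s.
2. the cap, still unscrewed (more than 1.5 rad), is swung home over the mouth (value of joint vessel_arm below 0.06 rad and value of joint vessel_cap above 1.5 rad), for 0.1 s.
3. the cap is screwed fully tight (value of joint vessel_cap below 0.12 rad and value of joint vessel_arm below 0.06 rad), for 0.1 s.
4. the treadle is held down at its stop for a second (value of joint treadle above 0.21 rad), for 0.9 s.
At the end, for the whole second after the job is handed in: The round foot stands upright (within 0.2 rad) and at rest on the floor of the open vessel (origin within 30 mm of its axis, less than 22 mm above its origin), the cap arm is home within 0.06 rad, the cap is tight within 0.12 rad, and the treadle is up again (below 0.04 rad) (all of step 3 and horizontal distance between round_foot and vessel_mouth below 0.03 m and z of round_foot in the frame of vessel below 0.022 m and angle between round_foot's own z axis and vertical below 0.2 rad and linear speed of round_foot below 0.02 m/s and value of joint treadle below 0.04 rad); the robot touches nothing.
It fails at once if the treadle is pressed (over 0.1 rad) while the cap is not tight (0.15 rad) and home (0.08 rad) (value of joint treadle above 0.1 rad and (value of joint vessel_cap above 0.15 rad or value of joint vessel_arm above 0.08 rad)).
It fails at once if the closed vessel is opened: its cap turned by more than 0.3 rad or its arm by more than 0.1 rad (value of joint neighbour_cap above 0.3 rad or value of joint neighbour_arm above 0.1 rad).
It fails at once if a bystander is moved by more than 30 mm (distance of any of square_foot, weight, iron_weight, wash_bottle, spanner, sample_clip from where it was at the start of the episode above 0.03 m).
It fails at once if a standing bystander is tipped by more than 0.5 rad (angle between any of square_foot, weight, iron_weight, wash_bottle's own z axis and vertical above 0.5 rad).
It also fails if it takes over 72 s, if anything falls off the work surface, if the arm or the gripper's body presses on something with over 40 N, if the wrist force passes 120 N, or if a joint passes its speed limit or range.

## Robot

A 7-joint arm with a two-finger parallel gripper is mounted at the origin on the work surface. World frame = base frame: x ahead of the robot, y to its left, z up, the work surface at z = 0. Lengths are in m, angles in rad, forces in N, time in s.
With the tool pointing down it reaches from about 0.425 to 0.95 m from the base axis. Payload 4.7 kg.
Tool frame: the origin (TCP) lies on the centre line of the jaws, within the pads' length; the fingertips stand robot.nose_length ahead of it and the grasp point (between the pads) lies 8 mm behind it (robot.nose_length is the distance from the TCP to the fingertips, in m); z points along the fingers, y is the line along which they close (so a half turn about z gives the same grasp; the last joint's range is limited). The gripper opens to 85 mm and grips with 20 to 120 N. Pads are 22 mm wide; open, the fingers measure 114 mm over their backs; the gripper's body (76 mm by 85 mm) begins 54 mm behind the grasp point. The pads swing forward as they close: fully open they stand 13 mm farther back than shut.
Start: joints at [1.188, 0.469, -0.049, 1.532, 0.024, 1.141, -0.082], TCP at [0.234, -0.633, 0.242] pointing down, gripper open.
Joint ranges: [-2.59, 2.59], [-0.33, 1.99], [-1.39, 1.29], [0.1, 2.45], [-1.04, 4.18], [0.21, 1.99], [-2.66, 2.66]. Speed limits (rad/s): [2.57, 2.57, 3.14, 3.14, 3.14, 3.14, 3.14].

## Interface

Orientations are given as [roll, pitch, yaw] about the fixed x, y, z axes, in that order (R = Rz(yaw) Ry(pitch) Rx(roll)).
In Python, from plant import robot gives the robot as it stands. Calls block until the motion is done:
- robot.goto(position, orientation): joint-space move of the TCP to a pose.
- robot.move_straight(position, vel=0.15, attitude=None, contact_N=None): straight line of the TCP; attitude=None keeps the orientation; vel is the mean speed in m/s. With contact_N (N) it stops when the force on the tool has changed by that much, and returns True; else False.
- robot.move_joints(angles): joint-space move.
- robot.grip(opening, strength=None): opening from 0.0 (shut) to 1.0 (fully open); strength is the grip in N (None keeps the last); returns when the fingers have stopped.
- robot.sleep(seconds).
- robot.inverse_kinematics(position, orientation): joint angles nearest the present ones, or None.
- robot.sense(): the state.
- robot.grab_frame(name): name is "side" or "top" or "wrist"; returns a dict with "image" (400x640x3 uint8, red, green, blue), "range_z" (400x640 float32, m along the optical axis (not along the pixel's ray), 0 where there is no reading), "fx", "fy", "cx", "cy" (pixels), "R" (3x3) and "t" (3): a world point X has camera coordinates R X + t. Camera axes: x right, y down, z forward; pixel columns grow to the right and rows downward; lengths in m; the calibration is good to about 2 mm. A picture is of the moment at which its call begins.
A pose or a line that the arm cannot do raises robot.IKError and nothing moves.
- robot.close_job(): hands the job in; it is judged then, once.
The state is a dict: "t": time; "joint_pos": joint angles; "joint_velocities": joint speeds; "effort": joint torques, N m; "tcp_pos": TCP position; "tcp_rot": TCP orientation; "wrist_force": force on the tool from outside, world axes, zero at the start; "torque": the same for the moment, N m; "opening": opening from 0.0 (shut) to 1.0 (fully open); "gripper_force": force on a finger pad.
Only numpy, scipy, OpenCV 4.12 (cv2) and the standard library are available. Lean on these libraries where they do the work, as an engineer would, in place of code of your own. Each camera call takes 0.05 s, during which the arm holds its last target. There are 200 camera calls.

## Working session

There is one attempt and no reset: what is moved stays moved. The work goes in short steps, each a Python script; the robot and the scene stay as the last script left them, time stands still between calls to the robot, and variables do not carry over. Pictures are saved under pics/ and viewed, at most 10 in all, crops included, and the job is handed in when it is done.

```bash
mkdir -p pics; ls
python3 - <<'E'
from plant import robot
import cv2,numpy as np
for n in ("top","side"):
    f=robot.grab_frame(n); cv2.imwrite(f"pics/{n}0.png",f["image"][:,:,::-1]); np.savez(f"{n}0.npz",**f)
    print(n,f["fx"],f["cx"],f["cy"],f["R"].round(3).tolist(),f["t"].round(3).tolist())
print(robot.nose_length, robot.sense())
E
```

```text
pics
top 377.6157775316855 316.5431554856273 195.12523305114283 [[0.022, -1.0, 0.018], [-0.995, -0.023, -0.097], [0.097, -0.016, -0.995]] [-0.019, 0.53, 1.094]
side 421.2575001099088 323.0119125679392 200.19642115743187 [[-0.954, -0.298, -0.018], [-0.142, 0.508, -0.849], [0.262, -0.808, -0.528]] [0.504, 0.171, 1.192]
0.011 {'t': 0.1, 'joint_pos': array([ 1.1881134 ,  0.46935839, -0.04862582,  1.53355092,  0.02410652,
        1.14099756, -0.08226197]), 'joint_velocities': array([-0.00121254, -0.00058366, -0.00071009, -0.00294981, -0.00277282,
       -0.00040308, -0.00154169]), 'effort': array([ 7.27538827e-04, -5.11516857e+01, -4.70112974e-02, -2.38393897e+01,
        1.06795155e-02,  4.33860710e-03,  3.18986974e-05]), 'tcp_pos': array([ 0.23371172, -0.6327218 ,  0.24137803]), 'tcp_rot': array([-3.13986506e+00,  5.11578759e-05,  3.53879758e-01]), 'wrist_force': array([-0.04812102,  0.1935208 , -0.40841065]), 'torque': array([0.00376861, 0.01305127, 0.03874397]), 'gripper_force': 0.0, 'opening': 0.9965310688401737}
```

View pics/top0.png

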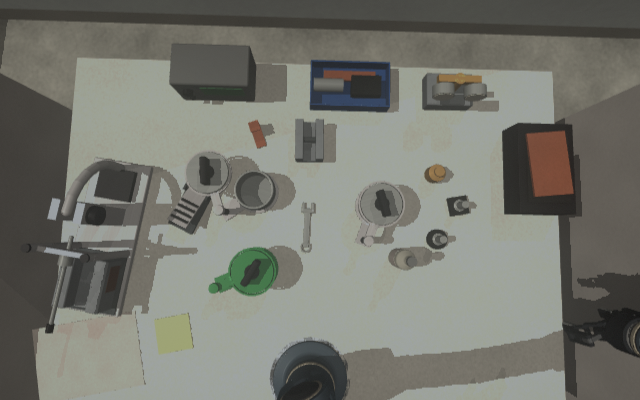

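View pics/side0.png

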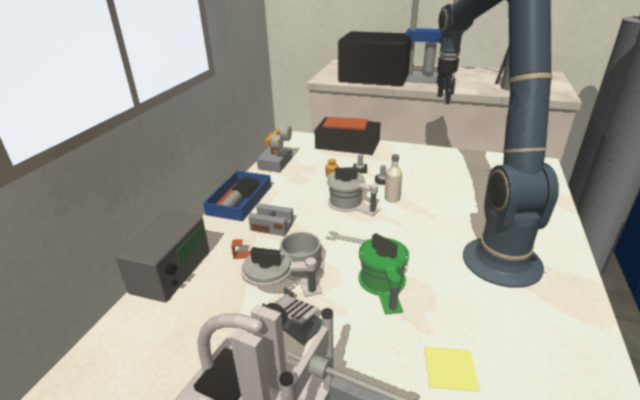

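Top view: open vessel at (255,190), its swung-aside cap at (207,172) with pivot at (222,210). The treadle is at (188,207), round foot at (438,239), square foot at (458,206), neighbour at (380,205), wash bottle at (403,260) and spanner at (307,225). The green decoy is at (253,272). The side view agrees: vessel at (300,250), cap at (267,265), treadle around (295,312).

```bash
cat > h.py <<'E'
from plant import robot
import cv2,numpy as np
from math import *
def ray(f,uv,z):
    uv=np.atleast_2d(np.asarray(uv,float)); d=np.c_[(uv[:,0]-f["cx"])/f["fx"],(uv[:,1]-f["cy"])/f["fy"],np.ones(len(uv))]@f["R"]
    c=-f["R"].T@f["t"]; return c+d*((z-c[2])/d[:,2])[:,None]
def tri(fs,uvs):
    A=np.zeros((3,3));b=np.zeros(3)
    for f,uv in zip(fs,uvs):
        c=-f["R"].T@f["t"]; d=ray(f,uv,0)[0]-c; d/=np.linalg.norm(d); P=np.eye(3)-np.outer(d,d); A+=P;b+=P@c
    return np.linalg.solve(A,b)
def cloud(f):
    v,u=np.mgrid[:400,:640]; r=np.asarray(f["range_z"],float)
    X=np.stack([(u-f["cx"])/f["fx"]*r,(v-f["cy"])/f["fy"]*r,r],-1)
    return (X-f["t"])@f["R"]
def proj(f,X):
    c=f["R"]@np.asarray(X,float)+f["t"]; return [f["fx"]*c[0]/c[2]+f["cx"],f["fy"]*c[1]/c[2]+f["cy"]]
def snap(n,name):
    f=robot.grab_frame(n); cv2.imwrite(f"pics/{name}.png",f["image"][:,:,::-1]); np.savez(f"{name}.npz",**f); return f
def down(yaw): return [pi,0,yaw]
E
python3 - <<'E'
from h import *
f=dict(np.load("top0.npz")); P=cloud(f)
for n,u,v,z in [("vessel",255,190,.078),("pivot",222,210,.104),("cap",207,172,.13),("barA",205,160,.14),("barB",209,182,.14),("tread",188,207,.04),("foot",440,239,.066),("foot2",448,239,.066),("sq",466,205,.066),("neigh",382,205,.134),("bottle",403,260,.17),("green",252,270,.13),("greenpiv",215,288,.1),("brass",437,173,.05),("iron",310,140,.05)]:
    print(n,ray(f,(u,v),z)[0].round(3),P[v,u].round(3))
E
```

```text
vessel [0.536 0.168 0.078] [0.544 0.178 0.004]
pivot [0.476 0.252 0.104] [0.476 0.252 0.102]
cap [0.576 0.29  0.13 ] [0.576 0.291 0.129]
barA [0.607 0.295 0.14 ] [0.607 0.295 0.138]
barB [0.548 0.281 0.14 ] [0.551 0.288 0.112]
tread [0.486 0.365 0.04 ] [0.486 0.365 0.039]
foot [ 0.41  -0.36   0.066] [ 0.41  -0.361  0.063]
foot2 [ 0.41  -0.383  0.066] [ 0.409 -0.408 -0.001]
sq [ 0.508 -0.437  0.066] [ 0.508 -0.436  0.066]
neigh [ 0.498 -0.182  0.134] [ 0.497 -0.181  0.135]
bottle [ 0.355 -0.229  0.17 ] [ 0.353 -0.239  0.13 ]
green [0.319 0.16  0.13 ] [0.319 0.16  0.132]
greenpiv [0.266 0.262 0.1  ] [0.266 0.261 0.102]
brass [ 0.602 -0.359  0.05 ] [ 0.599 -0.354  0.065]
iron [0.691 0.016 0.05 ] [0.691 0.016 0.047]
```

Run:
```python
from h import *
for y in (-pi/4,):
    robot.goto([0.41,-0.37,0.27],down(y)); snap("wrist","w1")
    robot.goto([0.45,-0.40,0.27],down(y)); snap("wrist","w2")
    print(robot.sense()["joint_pos"].round(2))
robot.goto([0.50,0.2,0.38],down(-pi/4)); f=snap("wrist","w3")
print(f["fx"],f["R"].round(2).tolist(),(-f["R"].T@f["t"]).round(3))
robot.goto([0.55,0.26,0.38],down(-pi/4)); snap("wrist","w4")
print(robot.sense()["joint_pos"].round(2),robot.sense()["t"])
a=[cv2.imread(f"pics/w{i}.png") for i in (1,2,3,4)]
cv2.imwrite("pics/m1.png",cv2.resize(np.vstack([np.hstack(a[:2]),np.hstack(a[2:])]),(800,500)))
```

```text
[ 0.61  0.33  0.06  1.68 -0.02  1.13 -1.68]
290.8043669872638 [[-0.71, -0.71, -0.0], [-0.67, 0.67, 0.31], [-0.22, 0.22, -0.95]] [0.556 0.143 0.512]
[-1.16  0.36  0.91  1.54 -0.28  1.38 -2.59] 4.6417
```

View pics/m1.png

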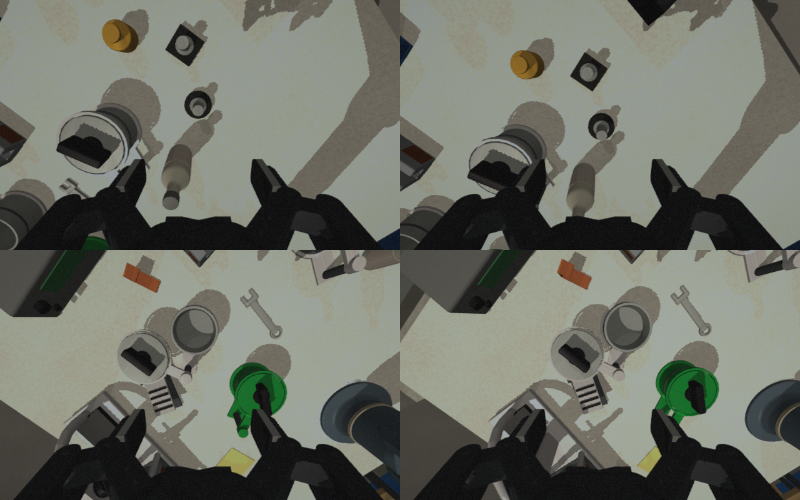

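The wrist mosaic (half-scale tiles) shows the round foot at (198,103), square foot at (185,44), brass weight at (120,36) and bottle at (175,175) in tile 1. Tile 3 shows the open vessel mouth at (195,328), cap bar at (143,353), barrel at (183,370) and treadle at (163,393).

```bash
cat > m.py <<'E'
from h import *
def blob(f,xy,r,z0,z1):
    P=cloud(f); m=(np.hypot(P[...,0]-xy[0],P[...,1]-xy[1])<r)&(P[...,2]>z0)&(P[...,2]<z1)&(f["range_z"]>0)
    return m,P
def circ(p):
    A=np.c_[2*p[:,:2],np.ones(len(p))]; s=np.linalg.lstsq(A,(p[:,:2]**2).sum(1),rcond=None)[0]
    return s[0],s[1],sqrt(s[2]+s[0]**2+s[1]**2)
def cen(f,xy,r,z0,z1):
    m,P=blob(f,xy,r,z0,z1); v,u=np.nonzero(m); return (u.mean(),v.mean()),P[m]
def rim(f,xy,r=.07,z=.0775):
    m,P=blob(f,xy,r,z-.006,z+.006); c=circ(P[m]); 
    q=P[m]; k=abs(np.hypot(q[:,0]-c[0],q[:,1]-c[1])-.053)<.006; return circ(q[k]),q[k,2].mean(),k.sum()
def bar(f,xy,r=.055,z=.12):
    m,P=blob(f,xy,r,z,.17); q=P[m]; zt=np.percentile(q[:,2],90); q=q[q[:,2]>zt-.006]
    ((cx,cy),(w,h),a)=cv2.minAreaRect((q[:,:2]*1000).astype(np.float32))
    a=radians(a if w>h else a+90); return cx/1000,cy/1000,w,h,(a+pi/2)%pi-pi/2,zt
E
python3 - <<'E'
from m import *
F={i:dict(np.load(f"w{i}.npz")) for i in (1,2,3,4)}
cs=[]
for i in (1,2):
    c,q=cen(F[i],(.41,-.37),.03,.055,.08); cs.append(c); print("foot",c,q.mean(0).round(4),len(q))
print("tri",tri([F[1],F[2]],cs).round(4))
for i in (3,4):
    f=F[i]; print("rim",rim(f,(.54,.168)))
    print("bar",np.round(bar(f,(.578,.29)),4))
    c,q=cen(f,(.476,.252),.02,.098,.112); print("barrel",c,q.mean(0).round(4),circ(q),len(q))
    m,P=blob(f,(.486,.365),.09,.012,.075); q=P[m]; ((cx,cy),(w,h),a)=cv2.minAreaRect((q[:,:2]*1000).astype(np.float32)); print("tread",cx,cy,w,h,a,len(q),q[:,2].min(),q[:,2].max())
    np.save(f"tr{i}.npy",q)
# disc colored region: cap collar circle
    m,P=blob(f,(.578,.29),.075,.08,.115); q=P[m]; print("collar",cv2.minEnclosingCircle((q[:,:2]*1000).astype(np.float32)),np.percentile(q[:,2],[10,50,90]))
ps=[]
for i in (3,4): ps.append(cen(F[i],(.578,.29),.055,.13,.17)[0])
print("bar tri",tri([F[3],F[4]],ps))
# crop for view
a=cv2.imread("pics/w4.png"); cv2.imwrite("pics/c1.png",cv2.resize(a[20:300,150:480],None,fx=2.1,fy=2.1,interpolation=cv2.INTER_CUBIC))
E
```

```text
foot (np.float64(315.8303886925795), np.float64(175.67137809187278)) [ 0.412  -0.3711  0.0655] 283
foot (np.float64(321.71955719557195), np.float64(214.6678966789668)) [ 0.4126 -0.3716  0.065 ] 271
tri [ 0.4108 -0.3699  0.0585]
rim ((np.float64(0.5412401033031771), np.float64(0.1721552635378535), 0.05246157430730304), np.float64(0.077488181989682), np.int64(1038))
bar [ 0.5829  0.2987 73.7354 17.8565  0.0835  0.1437]
barrel (np.float64(297.92727272727274), np.float64(204.42727272727274)) [0.4794 0.2602 0.1038] (np.float64(0.4792213410358056), np.float64(0.2605245598296376), 0.009073597041215261) 220
tread 478.9314270019531 367.4814758300781 77.58979797363281 116.7466812133789 69.85938262939453 1794 0.012015277237184678 0.059031489450064506
collar ((575.2879638671875, 294.83160400390625), 74.2924575805664) [0.09189023 0.10180895 0.10323972]
rim ((np.float64(0.5415602583124673), np.float64(0.17263568644373034), 0.052456265669271564), np.float64(0.07739189906531262), np.int64(1070))
bar [ 0.583   0.2993 73.3652 18.4942  0.0863  0.1438]
barrel (np.float64(350.815668202765), np.float64(200.073732718894)) [0.4793 0.2605 0.1039] (np.float64(0.4791964653320428), np.float64(0.2607735600376522), 0.008952774731891789) 217
tread 484.1202697753906 368.78839111328125 70.04049682617188 120.95381164550781 70.47881317138672 1794 0.01208577332043415 0.05826271658332653
collar ((576.24609375, 292.8227844238281), 74.23319244384766) [0.09196416 0.10179316 0.1031832 ]
bar tri [0.58372797 0.29913486 0.13609721]
```

View pics/c1.png

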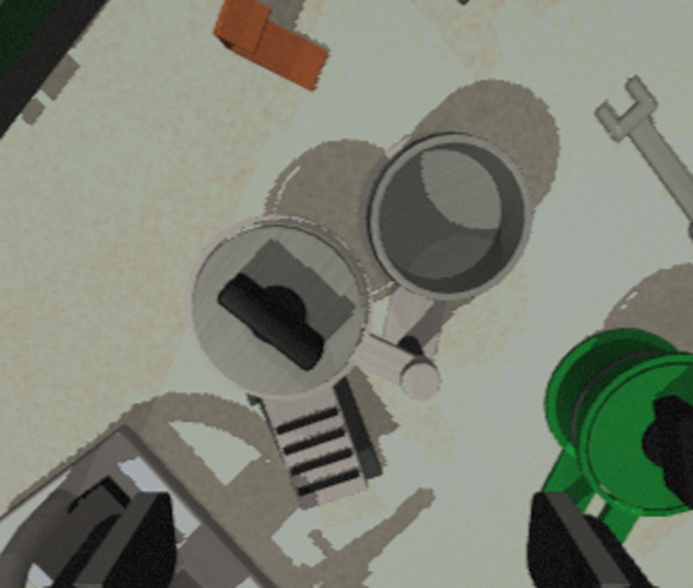

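The crop shows the vessel mouth at (450,215), cap bar from (222,290) to (318,365), barrel at (420,378) and ribbed treadle at (320,450), with its far end under the cap. From the numbers, the arm is at about 1.31 rad and the cap at about 2.5 rad. I'll load the foot now.

Run:
```python
from m import *
f=dict(np.load("w4.npz"));P=cloud(f)
m,_=blob(f,(.583,.299),.03,.105,.2); q=P[m]; d=q[:,:2]-(.583,.299); t=d@(-sin(.085),cos(.085)); k=abs(t)>.0115
print("hub pts",k.sum(),np.percentile(q[k,2],[50,90,99]) if k.any() else 0, abs(t[k&(q[:,2]>.107)]).max())
robot.move_joints([.61,.33,.06,1.68,-.02,1.13,1.46])
robot.goto([.4123,-.3713,.2],down(2.356)); robot.grip(1.0)
print(robot.move_straight([.4123,-.3713,.050],vel=.12,contact_N=8),robot.sense()["tcp_pos"])
robot.grip(0.0,40); s=robot.sense(); print(s["opening"],s["gripper_force"])
robot.move_straight([.4123,-.3713,.30],vel=.2)
robot.goto([.5414,.1724,.30],down(1.255))
s=robot.sense(); print(s["opening"],s["gripper_force"],s["joint_pos"].round(2),s["t"],s["wrist_force"])
f=snap("wrist","w5"); print(rim(f,(.5414,.1724)))
```

```text
hub pts 110 [0.10814432 0.10909725 0.11001329] 0.020218874053565605
False [ 0.41277813 -0.37169197  0.05070841]
0.2369106807995717 39.072242975234985
0.2387848816716643 39.16497588157654 [-0.13  0.27 -0.31  1.7   0.09  1.18 -0.78] 14.0917 [ 0.49346551  0.48854629 -1.94519236]
((np.float64(0.5401530714332974), np.float64(0.17307879858698996), 0.0523610288650885), np.float64(0.0774710071271039), np.int64(999))
```

View pics/w5.png

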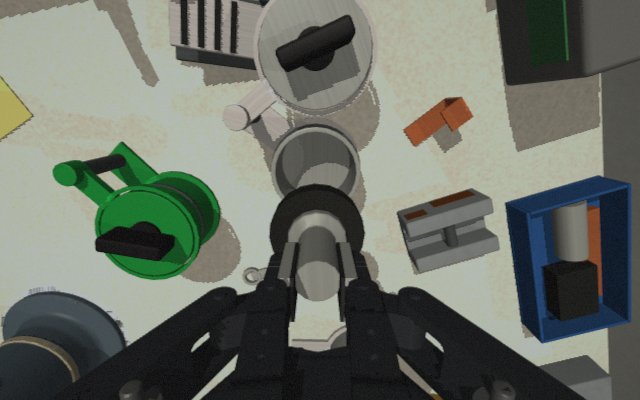

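The foot is held upright, with the sole at (315,218) and the vessel mouth at (316,165). Lowering it in now.

Run:
```python
from m import *
robot.move_straight([.541,.1727,.072],vel=.2)
c=robot.move_straight([.541,.1727,.055],vel=.04,contact_N=4); print(c,robot.sense()["tcp_pos"],robot.sense()["wrist_force"])
robot.grip(.42); s=robot.sense(); print(s["opening"],s["gripper_force"])
robot.move_straight([.541,.1727,.20],vel=.2)
robot.grip(.6)
# bar grasp approach
s=robot.sense(); print(s["t"])
q=robot.inverse_kinematics([.583,.299,.20],down(.085+pi)); print(None if q is None else np.round(q,2))
robot.goto([.56,.22,.27],down(.085+pi)); print(robot.sense()["joint_pos"].round(2))
f=snap("wrist","w6")
print("bar",np.round(bar(f,(.583,.299)),4)); c,q=cen(f,(.4793,.2606),.02,.098,.112); print("barrel",q.mean(0),len(q))
c,q=cen(f,(.541,.1727),.03,.065,.085);print("stem",q.mean(0),len(q))
print(robot.sense()["t"])
```

```text
True [0.54136762 0.17267255 0.05763122] [-0.02896826 -0.64500069  2.72840542]
0.4190832557620904 0.0
17.3
[-0.05  0.57 -0.72  1.6   0.41  1.12  0.79]
[ 0.09  0.42 -0.72  1.65  0.29  1.19  0.95]
bar [ 0.581   0.2983 72.0921 18.1677  0.0905  0.1436]
barrel [0.47812616 0.26179521 0.10392569] 660
stem [0.54131867 0.17459083 0.07368916] 303
18.9083
```

View pics/w6.png

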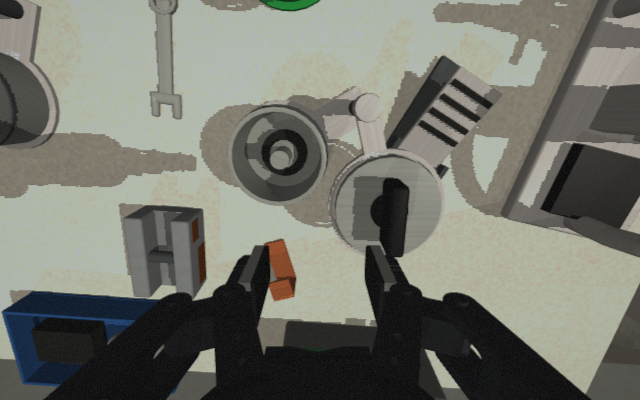

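The foot stands centred in the vessel (stem at (283,152)), and the bar is at (393,218). Next I'll grip the bar and swing it along the arc.

Run:
```python
from m import *
piv=np.array([.4787,.2612]); R=.110; p0=.348; a0=.088+pi; z=.126
robot.goto([.582,.2987,.18],down(a0)); 
print(robot.move_straight([.582,.2987,z],vel=.1,contact_N=8)); robot.grip(0,40); s=robot.sense();print(s["opening"],s["gripper_force"],s["wrist_force"])
n=8
for i in range(1,n+1):
    d=-1.30*i/n; p=piv+R*np.array([cos(p0+d),sin(p0+d)])
    robot.move_straight([*p,z],vel=.1,attitude=down(a0+d))
    s=robot.sense(); print(s["tcp_pos"].round(4),s["wrist_force"].round(1),s["torque"].round(2))
    if np.linalg.norm(s["wrist_force"])>35: break
print(s["t"],s["joint_pos"].round(2))
```

```text
False
0.204169851249769 43.163482546806335 [ 0.4138822  -0.17991634  1.76952564]
[0.587  0.281  0.1267] [-0.7 -0.8  3.9] [-0.35  0.21 -0.05]
[0.5885 0.2637 0.1266] [-1.6 -1.   5.9] [-0.26  0.3  -0.01]
[0.5872 0.246  0.1266] [-2.3 -0.3  5.2] [-0.17  0.47 -0.07]
[0.5831 0.2289 0.1266] [-2.3  0.2  5.7] [-0.05  0.63 -0.04]
[0.5763 0.2126 0.1266] [-2.4  1.2  5.7] [0.01 0.65 0.  ]
[0.567  0.1975 0.1265] [-2.6  1.5  5.4] [ 0.23  0.66 -0.04]
[0.5555 0.1841 0.1266] [-2.3  2.3  5.1] [ 0.31  0.66 -0.08]
[0.5419 0.1728 0.1266] [-1.4  2.2  5.5] [ 0.4   0.66 -0.05]
23.15 [-0.1   0.45 -0.36  1.89  0.21  0.84 -0.21]
```

Run:
```python
from m import *
piv=np.array([.4787,.2612]); R=.110; p0=.348; a0=.088+pi; z=.126
for d in (-1.315,-1.33,-1.345,-1.36):
    p=piv+R*np.array([cos(p0+d),sin(p0+d)])
    robot.move_straight([*p,z],vel=.05,attitude=down(a0+d))
    s=robot.sense(); w=s["wrist_force"]; print(d,s["tcp_pos"].round(4),w.round(1),s["torque"].round(2))
    if np.hypot(*w[:2])>9: break
print(s["t"])
```

```text
-1.315 [0.5411 0.1722 0.1265] [-2.   3.   5.6] [ 0.66  0.55 -0.  ]
-1.33 [0.54   0.1714 0.1265] [-0.2  3.6  5.7] [0.96 0.34 0.11]
-1.345 [0.5398 0.1713 0.1266] [0.6 5.5 3.1] [ 1.38 -0.25  0.  ]
-1.36 [0.5395 0.1712 0.1267] [ 4.5  7.  -0.2] [ 1.68 -0.87  0.01]
24.15
```

Run:
```python
from m import *
c=[.5401,.1715]; y=1.87; z=.126
robot.move_straight([*c,z],vel=.05,attitude=down(y))
for i in range(4):
    y-=.33; z-=.00132
    robot.move_straight([*c,z],vel=.0030,attitude=down(y))
    s=robot.sense(); print(round(y,2),s["tcp_pos"].round(4),s["wrist_force"].round(1),s["torque"].round(2),round(s["t"],2))
robot.grip(.5); robot.move_straight([*c,z+.05],vel=.15)
f=snap("wrist","w7"); print("bar",np.round(bar(f,c,z=.115),4)); print(robot.sense()["joint_pos"].round(2),robot.sense()["tcp_rot"])
```

```text
1.54 [0.5403 0.1719 0.125 ] [-0.   2.2  6.3] [ 0.55  0.3  -0.03] 24.99
1.21 [0.5402 0.172  0.1237] [-1.2  3.   5.9] [ 0.68  0.44 -0.07] 25.58
0.88 [0.54   0.1721 0.1224] [-1.3  2.5  6.2] [ 0.7   0.42 -0.07] 26.18
0.55 [0.54   0.1722 0.1211] [-1.4  3.6  6.7] [ 0.82  0.5  -0.07] 26.77
bar [ 0.5413  0.1727 56.8473 63.9187 -0.1471  0.1387]
[-0.36  0.37 -0.03  1.87  0.01  0.9  -1.42] [-3.14139029e+00  1.70946110e-03  5.50059033e-01]
```

View pics/w7.png

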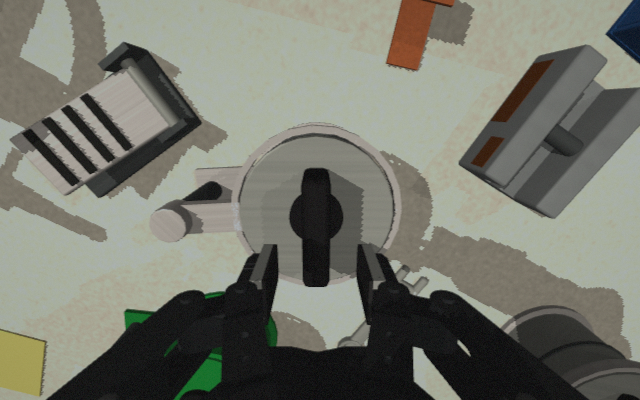

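The cap is home, with its bar upright at (316,228) in line with the tool. The treadle is at (110,120). Regrasping a half turn round.

Run:
```python
from m import *
c=[.5403,.1719]; y=.55+pi; z=.1205
robot.goto([*c,.178],down(y)); print(robot.move_straight([*c,z],vel=.12,contact_N=8)); robot.grip(0,40); print(robot.sense()["opening"])
c=[.5401,.1715]
for st in [.3,.3,.3,.15,.08,.08,.08,.08,.08]:
    y-=st; z-=.004*st
    robot.move_straight([*c,z],vel=.003,attitude=down(y))
    s=robot.sense(); print(round(y,2),s["tcp_pos"].round(4),s["wrist_force"].round(1),s["torque"].round(2),round(s["tcp_rot"][2],3),round(s["t"],2))
    if abs(s["torque"][2])>.6: break
robot.grip(.5); robot.move_straight([*c,.22],vel=.15)
f=snap("wrist","w8"); b,q=cen(f,c,.03,.12,.15); print("bartop",np.percentile(q[:,2],[50,90]))
m,P=blob(f,(.49,.365),.1,.013,.075); q=P[m]; print(len(q)); np.save("tr.npy",q)
print(robot.sense()["joint_pos"].round(2),robot.sense()["t"])
```

```text
False
0.204822404518437
3.39 [0.5407 0.1724 0.1201] [0.2 2.4 6.5] [ 0.33  0.1  -0.06] -2.89 31.62
3.09 [0.5407 0.1723 0.1189] [0.2 1.6 5.4] [ 0.32  0.11 -0.03] 3.093 32.17
2.79 [0.5401 0.172  0.1177] [-1.5  1.3  7.6] [0.23 0.53 0.28] 2.795 32.73
2.64 [0.54   0.1718 0.1175] [-2.6 -1.6 10.5] [-0.25  0.69  2.14] 2.653 33.08
bartop [0.13371641 0.13471477]
7539
[-0.03  0.35 -0.44  1.8   0.17  1.03  0.53] 34.3333
```

View pics/w8.png

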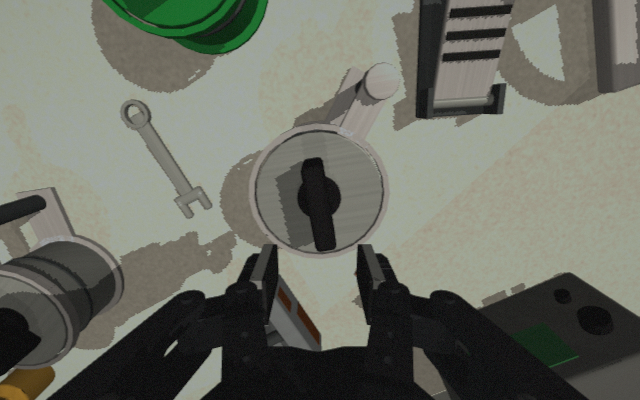

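The cap is tight: a torque spike at the stop, and bar top at 134 mm. In the view the bar is at (320,205), and the treadle is at (465,55) with its hinge pin at (462,102). I'll look at the treadle from closer.

Run:
```python
from m import *
f=dict(np.load("top0.npz"));P=cloud(f)
for y0 in (.42,.46,.5,.54): 
    m=(P[...,1]>y0)&(P[...,1]<y0+.04)&(P[...,0]>.3)&(P[...,0]<.7); print(y0,np.percentile(P[m][:,2],[90,99,100]).round(3))
robot.goto([.52,.29,.27],down(2.65)); f=snap("wrist","w9"); robot.grip(0.0)
P=cloud(f); im=f["image"].astype(int); 
m,_=blob(f,(.49,.37),.1,.013,.075); q=P[m]; print(len(q))
# plate: dominant tilted plane (light pixels), RANSAC-free: light mask
l=m&(im.sum(-1)>330); l=cv2.morphologyEx(l.astype(np.uint8),cv2.MORPH_OPEN,np.ones((3,3)))>0
p=P[l]; A=np.c_[p[:,:2],np.ones(len(p))]
for _ in range(5):
    s=np.linalg.lstsq(A,p[:,2],rcond=None)[0]; k=abs(A@s-p[:,2])<.003; A,p=A[k],p[k]
g=hypot(s[0],s[1]); d=s[:2]/g; print("slope",atan(g),"uphill",d,"ang",atan2(d[1],d[0]),len(p))
al=p[:,:2]@d; n=np.array([-d[1],d[0]]); t=p[:,:2]@n
print("ext along",np.percentile(al,[0.5,99.5]),"across",np.percentile(t,[1,99]),"z",p[:,2].min(),p[:,2].max())
zc=.049; a=(zc-s[2])/g; pad=a*d+np.percentile(t,[1,99]).mean()*n; print("pad",pad, "uv",proj(f,[*pad,zc]))
print(robot.sense()["t"])
```

```text
0.42 [0.001 0.004 0.013]
0.46 [0.006 0.034 0.036]
0.5 [0.2   0.237 0.242]
0.54 [0.226 0.235 0.241]
5441
slope 0.2754446051086748 uphill [-0.91049655  0.41351666] ang 2.7152796119464155 2898
ext along [-0.34951034 -0.23812236] across [-0.56438223 -0.50791035] z 0.025220802804668627 0.05877959465313962
pad [0.46431178 0.37797577] uv [np.float64(362.21485531472536), np.float64(96.08506408303326)]
35.45
```

View pics/w9.png

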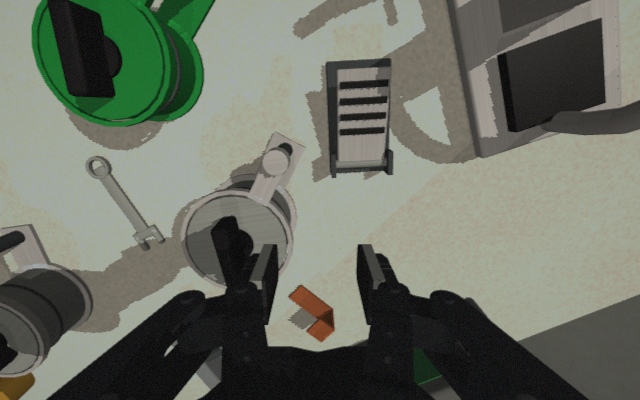

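The pad projects to (362,96), on the ribs as expected. Pressing there with the fingers shut.

Run:
```python
from m import *
c=[.4643,.378]
robot.goto([*c,.13],down(2.65)); robot.move_straight([*c,.066],vel=.15)
print(robot.move_straight([*c,.030],vel=.03,contact_N=20)); s=robot.sense(); print(s["tcp_pos"],s["wrist_force"].round(1))
for _ in range(3): robot.sleep(.5); s=robot.sense(); print(s["tcp_pos"].round(4),s["wrist_force"].round(1))
f=snap("side","s1")
robot.move_straight([*c,.13],vel=.1); robot.move_straight([.44,.30,.27],vel=.2)
f=snap("wrist","w10"); f2=snap("top","t1"); P=cloud(f2)
m,_=blob(f2,c,.012,.01,.08); print("pad z",P[m][:,2].mean(), "bar",np.percentile(P[blob(f2,(.541,.172),.03,.12,.16)[0]][:,2],[50,90]),robot.sense()["t"])
g=cv2.imread("pics/t1.png")[100:300,130:480]; s1=cv2.imread("pics/s1.png")[180:380,200:400]
cv2.imwrite("pics/m2.png",cv2.resize(np.hstack([g,s1]),(800,290)))
```

```text
True
[0.46254144 0.37978517 0.03991904] [-2.3 -4.1 12.1]
[0.4626 0.3797 0.0399] [-1.4 -2.5 10.7]
[0.4625 0.3798 0.0399] [-2.2 -2.9 12.3]
[0.4626 0.3798 0.0399] [-2.4 -2.2 10.7]
pad z 0.04719239146587034 bar [0.13172242 0.13447308] 41.3167
```

View pics/m2.png

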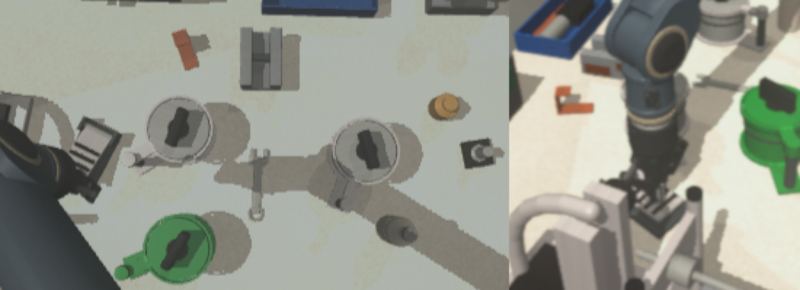

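The hold ended at 29 mm, the nominal stop, but with only about 12 N. There is time to spare, so I'll press again in steps until the force clearly shows the stop.

Run:
```python
from m import *
c=[.4643,.378]
robot.goto([*c,.13],down(2.65)); robot.move_straight([*c,.066],vel=.15); print(robot.sense()["wrist_force"].round(1))
robot.move_straight([*c,.042],vel=.04)
for i in range(1,9):
    robot.move_straight([*c,.042-.0015*i],vel=.02); s=robot.sense(); print(s["tcp_pos"][2].round(4),s["wrist_force"].round(1))
    if s["wrist_force"][2]>28: break
robot.sleep(1.3); print(robot.sense()["wrist_force"].round(1),robot.sense()["tcp_pos"].round(4))
robot.move_straight([*c,.13],vel=.1); robot.move_straight([.44,.30,.27],vel=.2); robot.sleep(.5)
f=dict(np.load("top0.npz")); f2=snap("top","t2")
d=np.abs(cloud(f2)[...,2]-cloud(f)[...,2])>.02
print([ (n,int(d[v-12:v+12,u-12:u+12].sum())) for n,u,v in [("sq",460,206),("brass",437,173),("bottle",403,260),("iron",310,140),("spanner",307,225),("clip",258,133),("neigh",380,205)]],robot.sense()["t"])
robot.close_job()
```

```text
[-0.2  0.7  1.1]
0.0414 [-3.3  1.4  9.7]
0.04 [-4.2  1.7  9.3]
0.0396 [-5.7 -0.8 17.7]
0.0392 [-7.6 -3.5 24.2]
0.0388 [-8.1 -5.1 32.9]
[-8.7 -4.8 31.5] [0.463  0.3802 0.0388]
[('sq', 5), ('brass', 2), ('bottle', 6), ('iron', 5), ('spanner', 6), ('clip', 4), ('neigh', 4)] 48.5
the job is handed in; nothing more can be done
```

I handed the job in at 48.5 s of the 72 s limit: the foot is loaded, the cap swung home and screwed tight, the treadle held at its stop for over a second and released, and the bystanders look unmoved in the before/after top views; the verdict was not shown.

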